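# Bolt the reticle carriage for calibration

### The arm

A 6-joint arm with a two-finger parallel gripper is mounted at the origin on the work surface. World frame = base frame: x ahead of the robot, y to its left, z up, the work surface at z = 0. Lengths are in m, angles in degrees, forces in N, time in s.
With the tool pointing down it reaches from about 0.35 to 0.85 m from the base axis. Payload 8.1 kg.
Tool frame: the origin (TCP) lies midway between the tips of the shut fingers; the grasp point (between the pads) lies 19 mm behind it; z points along the fingers, y is the line along which they close (so a half turn about z gives the same grasp; the last joint's range is limited). The gripper opens to 93 mm and grips with 3 to 60 N. Pads are 15 mm wide; open, the fingers measure 128 mm over their backs; the gripper's body (75 mm by 188 mm) begins 65 mm behind the grasp point.
Start: joints at [64.378, 7.471, 85.268, -0, 87.261, -4.893], TCP at [0.212, 0.561, 0.219] pointing down, gripper open.
Joint ranges: [-169.43, 169.43], [-51.17, 129.36], [1.28, 143.12], [-76.62, 256.62], [0, 156.53], [-152.29, 152.29]. Speed limits (degrees/s): [136.94, 136.94, 159.86, 180, 180, 180].

### API

Orientations are given as a 3x3 rotation matrix whose columns are the frame's x, y, z axes.
In Python, from plant import manip gives the robot as it stands.
- The arm moves only by the tool send_rows, never from a script. Its argument "targets" is a list of rows, each a list of 7 numbers: the shift along the tool's x, y, z in mm, then the turn, a rotation vector about the tool's x, y, z in rad, then the gripper command: -1 is fully open, 1 is shut, values between are in proportion. A call has 1 to 12 rows; each row shifts and turns the commanded pose from where the row before left it, along the tool's axes as they then stand; what a row does not reach is not made up. A row lasts 1/12 s, in which the tool goes at most 41.7 mm and 7.16 degrees, less where a joint would pass 70% of its speed; a pose out of reach is approached as far as the arm can. A call is refused whole if a number of a shift passes 41.7 or a number of a turn 0.125, either way. A call with a gripper value outside its range is refused whole. The fingers move at their own pace and stop on an object; "force" is the grip in N (left out, the last holds). Time passes only in rows, so rows that do not move let the fingers close. It gives the time, the measured TCP pose, the force, the opening and the grip force at its end, in the units of the state.
- manip.state(): the state, without advancing time (a new reading comes with each control period).
- manip.read_camera(name): name is "scene" or "top" or "wrist"; returns a dict with "image" (420x560x3 uint8, red, green, blue), "mtx" (3x3 intrinsics, pixels), "eye" and "rotation" of the camera in the world; the wrist camera has in their place "hand_eye" (4x4, takes a point from camera to tool coordinates, whose origin is the TCP and whose axes are the flange's). Camera axes: x right, y down, z forward; pixel columns grow to the right and rows downward; lengths in m; the calibration is good to about 2 mm. A picture is of the moment at which its call begins: read the wrist's pose just before it. There is no depth.
- manip.close_job(): hands the job in; it is judged then, once.
The state is a dict: "clock": time; "q": joint angles; "dq": joint speeds; "effort": joint torques, N m; "ee_pos": TCP position; "tool_rot": TCP orientation; "ft_force": force on the tool from outside, world axes, zero at the start; "ft_torque": the same for the moment, N m; "grip_width": opening from 0.0 (shut) to 1.0 (fully open); "grasp_force": force on a finger pad.
Only numpy, scipy, OpenCV 4.12 (cv2) and the standard library are available. Lean on these libraries where they do the work, as an engineer would, in place of code of your own. Each camera call takes 0.05 s, during which the arm holds its last target. There are 200 camera calls.

### The job

Lock the reticle carriage on its fixture with the barrel bolt: slide the bolt across by its upright handle until it bears lightly against the sprung stop in the carriage, and from there turn the handle down into the notch until it lies fully home, and let go. Feel for the stop and do not force the bolt or the handle: pushed too far it misses the notch, and the carriage must never take 25 N. Leave the other things on the bench where they are.

Things in the scene. Friction and masses are not known exactly. Their poses are not given: they have to be found in the camera images.
- base: cast-iron base plate of the fixture, fixed to the bench, 110 mm (its x) by 330 mm (its y) by 10 mm thick; origin at the centre of its underside on the bench. The bolt lies along base y and slides towards base +y in two brass brackets, each 30 mm wide, 10 mm thick, tops 60 mm above the bench, at base y = -85 and +24 mm.
- axis (a point): fixed point on the bolt's axis, at base x = +20, y = -70 mm, 50 mm above the bench: where the handle's root is when the bolt is drawn fully back. Axes as the base's.
- bolt: the bolt, a steel rod 14 mm thick, 215 mm long; its pose equals the base's when drawn fully back, and its y in the base frame is how far it has been slid. It starts slid 0 to 12 mm and first meets the sprung stop at a slide of 45 to 81 mm, depending on where the carriage is clamped. Friction about 2.5 N; it stays where it is left.
- knob (a point): centre of the steel ball knob (20 mm diameter) at the end of the bolt's handle, 52 mm from the bolt axis on a 10 mm stem; at base y = -70 mm plus the slide. 102 mm above the bench with the handle upright, about 53 mm with it home.
- handle (a joint): angle of the handle about the bolt axis, rad: 0 upright, growing as the knob goes down towards base -x, 1.52 fully home (nearly level) against its own stop. It starts between -0.2 and 0.35, needs about 1 to 2 N at the knob to turn and stays where it is left.
- rail: steel rail on the base (same origin and axes) with the reticle carriage: a dark iron block 75 x 60 mm, top 66 mm above the bench, a flat brass-ringed reticle on it (to 75 mm high), its centre at base y = 85 to 121 mm: clamped anywhere in that 36 mm, not reported. The bolt tip enters a hole in the block and meets a sprung stop inside: 1.5 N per mm for 12 mm, then solid.
- gate (a point): fixed point, middle of the notch's 36 mm range (base y = -22 to +14 mm), at the gate bar's top, 68 mm above the bench: the upright brass bar on the carriage, 9 mm thick, base x = -13 to -4 mm, has one 15 mm notch. The stem (10 mm) is free to enter it with the sprung stop pressed in 0.5 to 5.5 mm (1 to 8 N, plus bolt friction); else it lands on the bar at about 0.75 rad.
- lens_barrel: bystander, leave alone: blackened brass lens barrel, upright, 52 mm across, 80 mm tall; origin at the centre of its underside
- prism_a: bystander, leave alone: ground glass prism, roof-shaped, 40 x 40 mm, 34 mm tall; origin at the centre of its underside
- prism_b: bystander, leave alone: second glass prism, same size; origin at the centre of its underside
- micrometer: bystander, leave alone: nickel-plated micrometer lying flat, 110 x 50 mm, 17 mm tall; origin at the centre of its underside
- eyepiece: bystander, leave alone: small brass eyepiece, upright, 36 mm across, 40 mm tall; origin at the centre of its underside
- weight: bystander, leave alone: brass knobbed weight, 32 mm across, 45 mm tall; origin at the centre of its underside
- screwdriver: bystander, leave alone: small screwdriver lying flat, 150 mm long; origin at the centre of its underside (handle to its -x)

How it is judged (in metres and radians):
On the way, in this order (a step that is already met when the one before it is completed fails the run):
1. the bolt has been slid across at least 35 mm with its handle still up (y of bolt in the frame of base above 0.035 m and value of joint handle below 0.85 rad), for 0.1 s.
2. the handle has been turned down into the notch (value of joint handle above 1.35 rad), for 0.2 s.
At the end, for the whole second after the job is handed in: the bolt is slid across to the carriage (more than 40 mm), its handle lies down in the notch (turned past 1.35 of its 1.52 rad), at rest and released (value of joint handle above 1.35 rad and velocity of joint handle below 0.1 rad/s and y of bolt in the frame of base above 0.04 m and linear speed of bolt below 0.01 m/s); the robot touches nothing.
It fails at once if the bolt or its handle is pressed against the carriage or its gate bar with more than 25 N (contact force between bolt and rail above 25 N).
It fails at once if a bystander is moved by more than 20 mm (distance of any of lens_barrel, prism_a, prism_b, micrometer, eyepiece, weight, screwdriver from where it was at the start of the episode above 0.02 m).
It also fails if it takes over 45 s, if anything falls off the work surface, if the arm or the gripper's body presses on something with over 40 N, if the wrist force passes 120 N, or if a joint passes its speed limit or range.

## Working session

There is one attempt and no reset: what is moved stays moved. The work goes in short steps, Python scripts to look and compute and a tool call to move; the robot and the scene stay as the last step left them, time stands still between calls to the robot, and variables do not carry over. Pictures are saved under pics/ and viewed, at most 10 in all, crops included, and the job is handed in when it is done.

Besides the shell and the picture viewer there is one more tool, called after ">>>" by a JSON object that holds its "fn" and its "kwargs". send_rows: Moves the arm, as the interface text tells. Its arguments: {"type":"object","properties":{"targets":{"type":"array","items":{"type":"array","items":{"type":"number"}}},"force":{"type":"number"}},"required":["targets"]}

```bash
mkdir -p pics; ls; python3 - <<'E'
from plant import manip
import cv2,numpy as np
for n in ("scene","top"):
    c=manip.read_camera(n); cv2.imwrite(f"pics/{n}0.png",c["image"][:,:,::-1])
    print(n,c["mtx"],c["eye"],c["rotation"])
s=manip.state();print(s)
E
```

```text
pics
scene [[468.38219613   0.         276.97168342]
 [  0.         468.38219613 207.53364839]
 [  0.           0.           1.        ]] [ 1.12836187 -0.37777346  0.87445404] [[ 0.56023143  0.62361435 -0.54520261]
 [ 0.82833124 -0.41950789  0.37132261]
 [ 0.00284531 -0.65963496 -0.75158075]]
top [[469.61866724   0.         279.31930836]
 [  0.         469.61866724 221.14245885]
 [  0.           0.           1.        ]] [ 0.38409206 -0.00486911  1.15404369] [[-0.02925335 -0.98692164  0.15852418]
 [-0.99883163  0.0349647   0.03335922]
 [-0.03846569 -0.15736309 -0.98679139]]
{'clock': 0.1, 'q': array([ 6.43797366e+01,  7.50957872e+00,  8.53217452e+01,  8.94083331e-04,
        8.72621715e+01, -4.89324715e+00]), 'dq': array([-0.09846744, -0.04072981, -0.1273879 ,  0.03666814, -0.07856465,
       -0.10105498]), 'effort': array([ 9.65387226e-04, -5.61344719e+01, -4.93091369e+01,  7.69738876e-02,
        2.92372657e-02, -5.09441986e-05]), 'ee_pos': array([0.21210579, 0.56071865, 0.21771729]), 'tool_rot': array([[-9.35276931e-01,  3.53916012e-01, -7.19652879e-04],
       [ 3.53916710e-01,  9.35275797e-01, -1.46462220e-03],
       [ 1.54720671e-04, -1.62452454e-03, -9.99998668e-01]]), 'ft_force': array([-0.26084375,  0.10783204, -0.0836009 ]), 'ft_torque': array([ 0.04045918, -0.03873463,  0.04606935]), 'grasp_force': 0.0, 'grip_width': 0.998789625973584}
```

View pics/scene0.png

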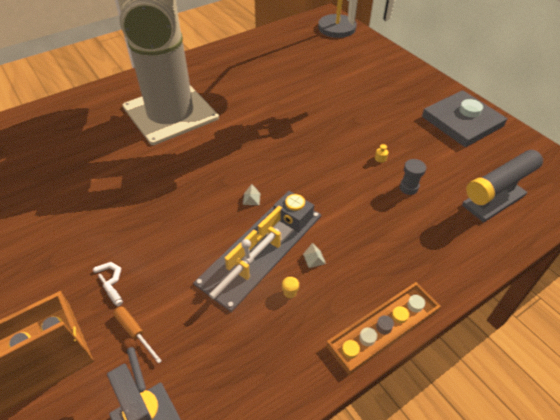

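View pics/top0.png

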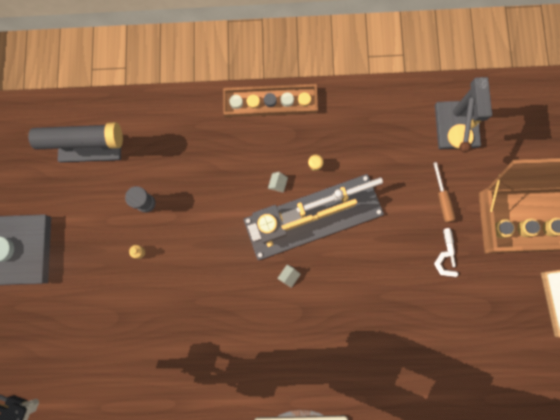

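The scene shows the fixture at about (260,250), and the top view shows it at about (315,217), with the carriage to the left (world +y) and the bolt on the far (+x) side. I'll enlarge both to pick out features.

```bash
python3 - <<'E'
import cv2,numpy as np
a=cv2.imread("pics/top0.png")[165:270,235:395]; b=cv2.imread("pics/scene0.png")[185:315,190:330]
cv2.imwrite("pics/c1.png",cv2.resize(a,None,fx=5,fy=5,interpolation=cv2.INTER_CUBIC))
cv2.imwrite("pics/c2.png",cv2.resize(b,None,fx=4.5,fy=4.5,interpolation=cv2.INTER_CUBIC))
E
```

```text
(no output)
```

View pics/c1.png

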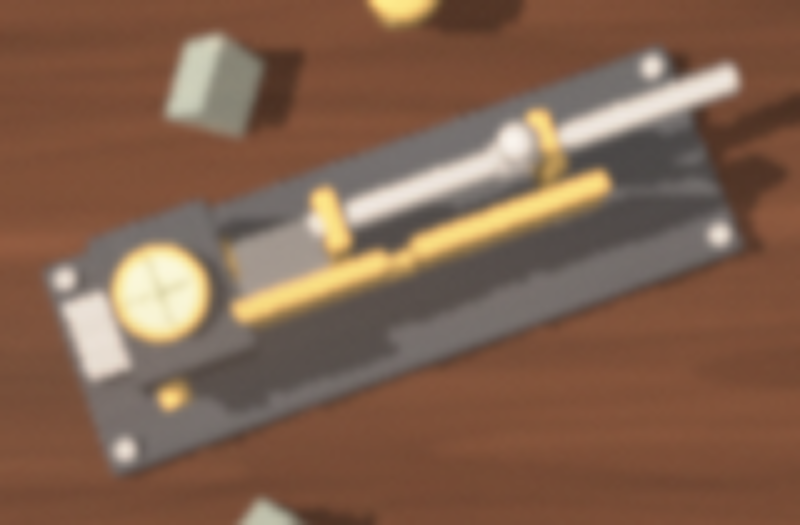

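View pics/c2.png

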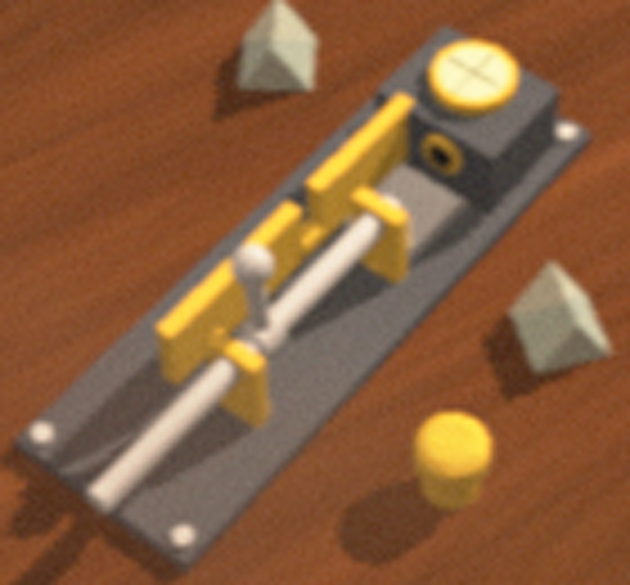

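The top crop shows four screws at (652,67), (720,235), (64,278) and (124,450), the knob at (517,143), the notch at (400,258) and the reticle at (160,293). In the scene crop the knob is at (255,263) and the reticle at (473,75).

```bash
cat > h.py <<'E'
import numpy as np
from plant import manip
C={}
def cam(n):
    if n not in C: C[n]=manip.read_camera(n)
    return C[n]
def ray(n,u,v):
    c=cam(n); d=c["rotation"]@np.linalg.inv(c["mtx"])@[u,v,1]; return c["eye"],d/np.linalg.norm(d)
def onz(n,u,v,z):
    e,d=ray(n,u,v); return e+d*(z-e[2])/d[2]
def tri(*obs):
    A=np.zeros((3,3));b=np.zeros(3)
    for o in obs:
        e,d=ray(*o);P=np.eye(3)-np.outer(d,d);A+=P;b+=P@e
    return np.linalg.solve(A,b)
E
python3 - <<'E'
from h import *
T=lambda u,v:("top",235+(u-2)/5,165+(v-2)/5)
S=lambda u,v:("scene",190+(u-2)/4.5,185+(v-2)/4.5)
def fr(p4):
    # order (+x,-y),(-x,-y),(+x,+y),(-x,+y)
    c=p4.mean(0); y=(p4[2]+p4[3]-p4[0]-p4[1])[:2]; y/=np.linalg.norm(y); return c,np.array([y[1],-y[0]]),y
P=np.array([onz(*T(*p),.012) for p in [(652,67),(720,235),(64,278),(124,450)]])
c,x,y=fr(P); print("screw",c,x,y,np.degrees(np.arctan2(-y[0],y[1])))
Q=np.array([onz(*T(*p),.010) for p in [(660,47),(742,245),(45,270),(113,475)]])
c2,x2,y2=fr(Q); print("corner",c2,x2,y2)
s=[onz(*S(*p),.012) for p in [(183,535),(42,432),(567,131)]]
cs=(s[1]+s[2])/2; print("scene centre",cs)
cc=c[:2]
L=lambda p:(round(1e3*(p[:2]-cc)@x,1),round(1e3*(p[:2]-cc)@y,1),round(1e3*p[2],1))
print("scene screws",[L(p) for p in s],"top",[L(p) for p in P])
k=tri(T(517,143),S(255,263)); print("knob",k,L(k))
r=onz(*T(160,293),.075); r2=onz(*S(473,75),.075);print("ret",L(r),L(r2))
n=onz(*T(400,255),.062);print("notch",L(n))
s=manip.state()
E
```

```text
screw [ 0.57760068 -0.04882487  0.012     ] [0.95104351 0.30905703] [-0.30905703  0.95104351] 18.002411647197725
corner [ 0.57719193 -0.04888222  0.01      ] [0.94984354 0.31272551] [-0.31272551  0.94984354]
scene centre [ 0.57674371 -0.04682022  0.012     ]
scene screws [(np.float64(45.2), np.float64(-153.3), np.float64(12.0)), (np.float64(-45.0), np.float64(-153.2), np.float64(12.0)), (np.float64(44.6), np.float64(157.6), np.float64(12.0))] top [(np.float64(45.2), np.float64(-154.9), np.float64(12.0)), (np.float64(-45.2), np.float64(-155.3), np.float64(12.0)), (np.float64(45.2), np.float64(155.0), np.float64(12.0)), (np.float64(-45.2), np.float64(155.2), np.float64(12.0))]
knob [ 0.6131537  -0.10411922  0.10269719] (np.float64(16.7), np.float64(-63.6), np.float64(102.7))
ret (np.float64(11.3), np.float64(112.2), np.float64(75.0)) (np.float64(12.8), np.float64(112.1), np.float64(75.0))
notch (np.float64(-8.2), np.float64(-0.0), np.float64(62.0))
```

>>> {"fn": "send_rows", "kwargs": {"targets": [[0,0,0,0,0,-0.1125,-1],[0,0,0,0,0,-0.1125,-1],[0,0,0,0,0,-0.1125,-1],[0,0,0,0,0,-0.1125,-1],[0,0,0,0,0,-0.1125,-1],[0,0,0,0,0,-0.1125,-1]]}}

```text
clock: 0.7
ee_pos: [0.2123, 0.561, 0.2183]
tool_rot: [[-0.95, -0.313, -0.0], [-0.313, 0.95, -0.001], [0.0, -0.0, -1.0]]
ft_force: [0.0, 0.5, -0.8]
grip_width: 1.0
grasp_force: 0.0
```

>>> {"fn": "send_rows", "kwargs": {"targets": [[-7,-31,0,0,0,0,-1],[-7,-31,0,0,0,0,-1],[-7,-31,0,0,0,0,-1],[-7,-31,0,0,0,0,-1],[-7,-31,0,0,0,0,-1],[-7,-31,0,0,0,0,-1],[-7,-31,0,0,0,0,-1],[-7,-31,0,0,0,0,-1],[-7,-31,0,0,0,0,-1],[-7,-31,0,0,0,0,-1],[-7,-31,0,0,0,0,-1],[-7,-31,0,0,0,0,-1]]}}

```text
clock: 1.7
ee_pos: [0.4073, 0.2317, 0.2186]
tool_rot: [[-0.951, -0.308, 0.0], [-0.308, 0.951, 0.0], [-0.0, -0.0, -1.0]]
ft_force: [0.1, 0.4, -0.0]
grip_width: 0.999
grasp_force: 0.0
```

>>> {"fn": "send_rows", "kwargs": {"targets": [[-7,-32,0,0,0,0,-0.2],[-7,-32,0,0,0,0,-0.2],[-7,-32,0,0,0,0,-0.2],[-7,-32,0,0,0,0,-0.2],[-7,-32,0,0,0,0,-0.2],[-7,-32,0,0,0,0,-0.2],[-7,-32,0,0,0,0,-0.2],[-7,-32,0,0,0,0,-0.2],[-7,-32,0,0,0,0,-0.2],[-7,-32,0,0,0,0,-0.2],[-7,-32,0,0,0,0,-0.2],[0,0,0,0,0,0,-0.2]]}}

```text
clock: 2.7
ee_pos: [0.59, -0.083, 0.2177]
tool_rot: [[-0.953, -0.304, -0.0], [-0.304, 0.953, -0.002], [0.001, -0.002, -1.0]]
ft_force: [0.2, -0.4, 0.4]
grip_width: 0.603
grasp_force: 0.0
```

```bash
cat >> h.py <<'E'
B=np.array([.5772,-.0482]); X=np.array([.951,.309]); Y=np.array([-.309,.951])
def base(p): d=p[:2]-B; return np.round([1e3*d@X,1e3*d@Y,1e3*p[2]],1)
def show():
    s=manip.state(); f=s["ft_force"]
    print("t",s["clock"],"tcp(base)",base(s["ee_pos"]),"F(base)",np.round([f[:2]@X,f[:2]@Y,f[2]],2),"grip",round(s["grip_width"]*93,1),round(s["grasp_force"],1))
    return s
E
python3 - <<'E'
from h import *
import cv2
s=show();print(s["tool_rot"],s["q"])
c=manip.read_camera("wrist");print(c["mtx"],c["hand_eye"])
cv2.imwrite("pics/w1.png",c["image"][:,:,::-1])
E
```

```text
t 2.7 tcp(base) [  1.4 -37.1 217.7] F(base) [ 0.05 -0.39  0.38] grip 56.1 0.0
[[-9.52514494e-01 -3.04493123e-01 -2.77545575e-04]
 [-3.04492183e-01  9.52513175e-01 -1.77826479e-03]
 [ 8.05835217e-04 -1.60931253e-03 -9.99998380e-01]] [-1.28744653e+01  6.84672452e+00  8.60389147e+01 -1.03000255e-01
  8.71071658e+01 -1.20596932e+02]
[[307.22721561   0.         279.61554101]
 [  0.         307.22721561 205.1621068 ]
 [  0.           0.           1.        ]] [[ 1.00993076e-04 -9.59565298e-01 -2.81486109e-01  7.75091576e-02]
 [ 9.99999993e-01  7.90721326e-05  8.92342454e-05  6.47656646e-05]
 [-6.33683784e-05 -2.81486116e-01  9.59565299e-01 -1.66448755e-01]
 [ 0.00000000e+00  0.00000000e+00  0.00000000e+00  1.00000000e+00]]
```

View pics/w1.png

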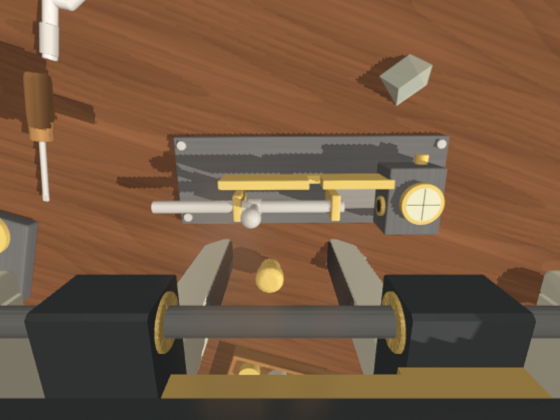

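The wrist view shows the knob at (251,217), the notch at (315,180), the reticle at (423,204) and screws at (181,146), (442,145) and (188,217).

```bash
python3 - <<'E'
from h import *
s=manip.state();c=manip.read_camera("wrist");H=c["hand_eye"]
C["w"]=dict(mtx=c["mtx"],rotation=s["tool_rot"]@H[:3,:3],eye=s["ee_pos"]+s["tool_rot"]@H[:3,3])
for n,u,v,z in [("s--",181,146,.012),("s-+",442,145,.012),("s+-",188,217,.012),("knob",251,217,.1024),("notch",314.5,178,.066),("notch",314.5,181,.055),("ret",423,204,.075)]:
    print(n,base(onz("w",u,v,z)))
print(base(tri(("w",251,217),("top",235+515/5,165+141/5),("scene",190+253/4.5,185+261/4.5))))
E
```

```text
s-- [ -41.6 -152.1   12. ]
s-+ [-41.4 159.6  12. ]
s+- [  47.8 -151.6   12. ]
knob [ 18.  -62.2 102.4]
notch [-12.8   2.3  66. ]
notch [-7.3  3.6 55. ]
ret [ 13.6 115.7  75. ]
[ 17.2 -63.5 102.7]
```

>>> {"fn": "send_rows", "kwargs": {"targets": [[-5,-9,0,0,0,0,-0.2],[-5,-9,0,0,0,0,-0.2],[-5.6,-8.4,14,0,0,0,-0.2],[0,0,22,0,0,0,-0.2],[0,0,22,0,0,0,-0.2],[0,0,22,0,0,0,-0.2],[0,0,22,0,0,0,-0.2],[0,0,22,0,0,0,-0.2],[0,0,0,0,0,0,-0.2],[0,0,0,0,0,0,-0.2]]}}

```text
clock: 3.73
ee_pos: [0.6105, -0.0975, 0.0936]
tool_rot: [[-0.951, -0.309, -0.003], [-0.309, 0.951, 0.001], [0.003, 0.002, -1.0]]
ft_force: [0.9, 0.5, 0.7]
grip_width: 0.599
grasp_force: 0.0
```

```bash
python3 - <<'E'
from h import *
import cv2
show()
c=manip.read_camera("wrist");d=manip.read_camera("scene")
a=c["image"][150:360,150:410,::-1];b=d["image"][185:315,180:340,::-1]
cv2.imwrite("pics/w2.png",np.hstack([cv2.resize(a,(400,323)),cv2.resize(b,(397,323))]))
E
```

```text
t 3.7333 tcp(base) [ 16.5 -57.2  93.6] F(base) [1.   0.18 0.71] grip 55.7 0.0
```

View pics/w2.png

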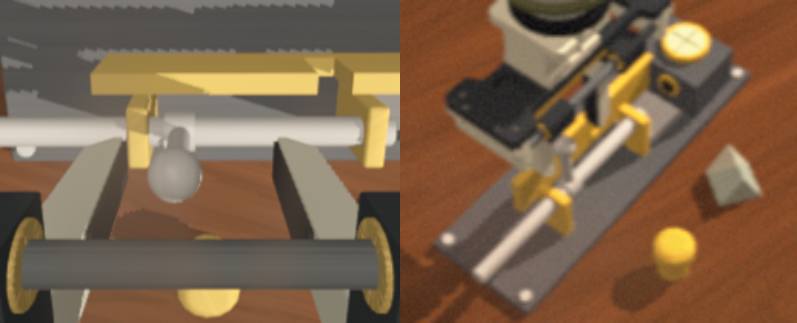

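The knob sits between the fingers, about 6 mm left of centre at (175,175). I'll centre on it, then close gently.

>>> {"fn": "send_rows", "kwargs": {"targets": [[0,-3,0,0,0,0,-0.2],[0,-3.5,0,0,0,0,0.2],[0,0,0,0,0,0,0.4],[0,0,0,0,0,0,1],[0,0,0,0,0,0,1],[0,0,0,0,0,0,1],[0,0,0,0,0,0,1],[0,0,0,0,0,0,1]], "force": 8}}

```text
clock: 4.5
ee_pos: [0.6136, -0.1047, 0.0947]
tool_rot: [[-0.951, -0.308, 0.0], [-0.308, 0.951, -0.0], [-0.0, -0.0, -1.0]]
ft_force: [-0.1, -2.1, 0.4]
grip_width: 0.205
grasp_force: 8.0
```

```bash
python3 -c "
from h import *
show()"
```

```text
t 4.5 tcp(base) [ 17.2 -65.   94.7] F(base) [-0.69 -1.94  0.43] grip 19.1 8.0
```

>>> {"fn": "send_rows", "kwargs": {"targets": [[0,4,0,0,0,0,1],[0,5,0,0,0,0,1],[0,5,0,0,0,0,1],[0,5,0,0,0,0,1],[0,5,0,0,0,0,1],[0,5,0,0,0,0,1],[0,5,0,0,0,0,1],[0,5,0,0,0,0,1],[0,5,0,0,0,0,1],[0,3,0,0,0,0,1],[0,1,0,0,0,0,1],[0,1,0,0,0,0,1]]}}

```text
clock: 5.5
ee_pos: [0.5985, -0.0577, 0.0947]
tool_rot: [[-0.951, -0.308, 0.0], [-0.308, 0.951, -0.0], [-0.0, -0.0, -1.0]]
ft_force: [-0.2, -3.1, 1.2]
grip_width: 0.204
grasp_force: 8.0
```

```bash
python3 -c "
from h import *
show()"
```

```text
t 5.5 tcp(base) [ 17.3 -15.6  94.7] F(base) [-1.12 -2.88  1.17] grip 19.0 8.0
```

>>> {"fn": "send_rows", "kwargs": {"targets": [[0,1,0,0,0,0,1],[0,1,0,0,0,0,1],[0,1,0,0,0,0,1],[0,1,0,0,0,0,1],[0,1,0,0,0,0,1],[0,1,0,0,0,0,1],[0,1,0,0,0,0,1],[0,1,0,0,0,0,1]]}}

```text
clock: 6.17
ee_pos: [0.596, -0.0502, 0.0947]
tool_rot: [[-0.951, -0.308, 0.0], [-0.308, 0.951, -0.0], [-0.0, -0.0, -1.0]]
ft_force: [-0.0, -2.5, 1.6]
grip_width: 0.208
grasp_force: 8.0
```

>>> {"fn": "send_rows", "kwargs": {"targets": [[0,1,0,0,0,0,1],[0,1,0,0,0,0,1]]}}

```text
clock: 6.33
ee_pos: [0.5954, -0.0483, 0.0947]
tool_rot: [[-0.951, -0.308, 0.0], [-0.308, 0.951, -0.0], [-0.0, -0.0, -1.0]]
ft_force: [0.3, -2.7, 1.4]
grip_width: 0.204
grasp_force: 8.0
```

>>> {"fn": "send_rows", "kwargs": {"targets": [[0,1,0,0,0,0,1],[0,1,0,0,0,0,1]]}}

```text
clock: 6.5
ee_pos: [0.5948, -0.0464, 0.0947]
tool_rot: [[-0.951, -0.308, 0.0], [-0.308, 0.951, 0.0], [-0.0, 0.0, -1.0]]
ft_force: [0.7, -2.7, 1.0]
grip_width: 0.205
grasp_force: 8.0
```

```bash
python3 -c "
from h import *
show()"
```

```text
t 6.5 tcp(base) [17.3 -3.7 94.7] F(base) [-0.21 -2.79  1.01] grip 19.1 8.0
```

>>> {"fn": "send_rows", "kwargs": {"targets": [[0,1,0,0,0,0,1],[0,0.5,0,0,0,0,1]]}}

```text
clock: 6.67
ee_pos: [0.5943, -0.0449, 0.0947]
tool_rot: [[-0.951, -0.308, 0.0], [-0.308, 0.951, 0.0], [-0.0, 0.0, -1.0]]
ft_force: [0.3, -2.4, 1.7]
grip_width: 0.209
grasp_force: 8.0
```

>>> {"fn": "send_rows", "kwargs": {"targets": [[0,1,0,0,0,0,1],[0,0.5,0,0,0,0,1]]}}

```text
clock: 6.83
ee_pos: [0.5939, -0.0437, 0.0947]
tool_rot: [[-0.951, -0.308, 0.0], [-0.308, 0.951, -0.0], [-0.0, -0.0, -1.0]]
ft_force: [0.5, -4.4, 1.7]
grip_width: 0.207
grasp_force: 8.0
```

```bash
python3 -c "
from h import *
show()"
```

```text
t 6.8333 tcp(base) [17.3 -0.9 94.7] F(base) [-0.88 -4.38  1.7 ] grip 19.2 8.0
```

>>> {"fn": "send_rows", "kwargs": {"targets": [[0,1,0,0,0,0,1],[0,0,0,0,0,0,1]]}}

```text
clock: 7.0
ee_pos: [0.5936, -0.0429, 0.0947]
tool_rot: [[-0.951, -0.308, 0.0], [-0.308, 0.951, -0.001], [-0.0, -0.001, -1.0]]
ft_force: [0.6, -4.4, 1.0]
grip_width: 0.206
grasp_force: 8.0
```

>>> {"fn": "send_rows", "kwargs": {"targets": [[0,1,0,0,0,0,1],[0,0,0,0,0,0,1]]}}

```text
clock: 7.17
ee_pos: [0.5934, -0.0421, 0.0947]
tool_rot: [[-0.951, -0.308, 0.0], [-0.308, 0.951, -0.001], [-0.0, -0.001, -1.0]]
ft_force: [0.9, -6.1, 0.4]
grip_width: 0.204
grasp_force: 8.0
```

```bash
python3 -c "
from h import *
show()"
```

```text
t 7.1667 tcp(base) [17.3  0.8 94.7] F(base) [-0.98 -6.08  0.43] grip 19.0 8.0
```

The stop is felt and pressed in about 2 mm. Next I'll start turning the handle down.

>>> {"fn": "send_rows", "kwargs": {"targets": [[3.9,0.4,0.4,0,0,0,1],[3.8,0,0.6,0,0,0,1],[3.8,0,0.9,0,0,0,1],[3.7,0,1.2,0,0,0,1],[3.6,0,1.5,0,0,0,1],[3.5,0,1.7,0,0,0,1],[3.3,0,2.0,0,0,0,1],[3.2,0,2.2,0,0,0,1],[0,0,0,0,0,0,1]]}}

```text
clock: 7.92
ee_pos: [0.5658, -0.0509, 0.0843]
tool_rot: [[-0.951, -0.308, 0.001], [-0.308, 0.951, -0.001], [-0.0, -0.001, -1.0]]
ft_force: [0.7, -5.8, 0.8]
grip_width: 0.205
grasp_force: 8.0
```

```bash
python3 - <<'E'
from h import *
import cv2
show()
c=manip.read_camera("wrist");d=manip.read_camera("scene")
a=c["image"][100:310,150:410,::-1];b=d["image"][185:315,180:340,::-1]
cv2.imwrite("pics/w3.png",np.hstack([cv2.resize(a,(400,323)),cv2.resize(b,(397,323))]))
E
```

```text
t 7.9167 tcp(base) [-11.7   1.   84.3] F(base) [-1.13 -5.7   0.82] grip 19.1 8.0
```

View pics/w3.png

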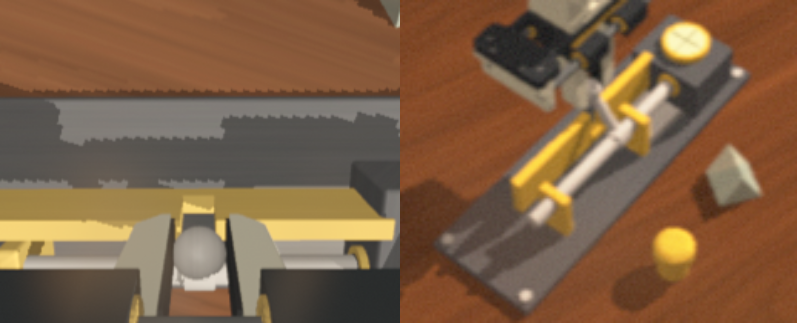

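The knob at (200,250) lines up with the notch at (198,205), and the forces are low. I'll continue down.

>>> {"fn": "send_rows", "kwargs": {"targets": [[2.0,0,1.6,0,0,0,1],[2.0,0,1.7,0,0,0,1],[1.8,0,1.8,0,0,0,1],[1.8,0,1.9,0,0,0,1],[0,0,0,0,0,0,1]]}}

```text
clock: 8.43
ee_pos: [0.5587, -0.0532, 0.0773]
tool_rot: [[-0.951, -0.308, 0.001], [-0.308, 0.951, -0.001], [-0.001, -0.001, -1.0]]
ft_force: [0.8, -5.5, 0.9]
grip_width: 0.205
grasp_force: 8.0
```

>>> {"fn": "send_rows", "kwargs": {"targets": [[1.6,0,2.0,0,0,0,1],[1.6,0,2.1,0,0,0,1],[0,0,0,0,0,0,1]]}}

```text
clock: 8.68
ee_pos: [0.5557, -0.0542, 0.0731]
tool_rot: [[-0.951, -0.308, 0.001], [-0.308, 0.951, -0.001], [-0.001, -0.001, -1.0]]
ft_force: [1.1, -7.0, -0.1]
grip_width: 0.208
grasp_force: 8.0
```

```bash
python3 -c "
from h import *
show()"
```

```text
t 8.6833 tcp(base) [-22.3   1.   73.1] F(base) [-1.08 -7.02 -0.09] grip 19.4 8.0
```

>>> {"fn": "send_rows", "kwargs": {"targets": [[1.4,0,2.2,0,0,0,1],[1.4,0,2.2,0,0,0,1],[1.2,0,2.3,0,0,0,1],[1.2,0,2.3,0,0,0,1],[0,0,0,0,0,0,1]]}}

```text
clock: 9.1
ee_pos: [0.5508, -0.0557, 0.064]
tool_rot: [[-0.951, -0.308, 0.001], [-0.308, 0.951, -0.001], [-0.001, -0.001, -1.0]]
ft_force: [1.9, -6.7, -0.3]
grip_width: 0.208
grasp_force: 8.0
```

>>> {"fn": "send_rows", "kwargs": {"targets": [[1.0,0,2.4,0,0,0,1],[0.9,0,2.4,0,0,0,1],[0.7,0,2.5,0,0,0,1],[0.7,0,2.5,0,0,0,1],[0,0,0,0,0,0,1]]}}

```text
clock: 9.52
ee_pos: [0.5476, -0.0567, 0.0541]
tool_rot: [[-0.951, -0.308, 0.001], [-0.308, 0.951, -0.001], [-0.001, -0.001, -1.0]]
ft_force: [2.0, -7.1, -2.4]
grip_width: 0.206
grasp_force: 8.0
```

>>> {"fn": "send_rows", "kwargs": {"targets": [[0.5,0,2.5,0,0,0,1],[0.4,0,2.5,0,0,0,1],[0,0,0,0,0,0,1]]}}

```text
clock: 9.77
ee_pos: [0.5469, -0.0569, 0.0492]
tool_rot: [[-0.951, -0.308, 0.001], [-0.308, 0.951, -0.001], [-0.001, -0.001, -1.0]]
ft_force: [2.9, -5.9, -0.0]
grip_width: 0.204
grasp_force: 8.0
```

```bash
python3 -c "
from h import *
show()"
```

```text
t 9.7667 tcp(base) [-31.6   1.1  49.2] F(base) [ 0.93 -6.55 -0.01] grip 19.0 8.0
```

Now the last few millimetres down, feeling for the end stop.

>>> {"fn": "send_rows", "kwargs": {"targets": [[0.1,0,1.5,0,0,0,1],[0.1,0,1.5,0,0,0,1],[0,0,0,0,0,0,1]]}}

```text
clock: 10.02
ee_pos: [0.5466, -0.0571, 0.0462]
tool_rot: [[-0.951, -0.308, 0.001], [-0.308, 0.951, -0.001], [-0.0, -0.001, -1.0]]
ft_force: [1.4, -6.9, -0.7]
grip_width: 0.208
grasp_force: 8.0
```

>>> {"fn": "send_rows", "kwargs": {"targets": [[0,0,1,0,0,0,1],[0,0,0,0,0,0,1]]}}

```text
clock: 10.18
ee_pos: [0.5466, -0.0571, 0.0454]
tool_rot: [[-0.951, -0.308, 0.001], [-0.308, 0.951, -0.001], [-0.0, -0.001, -1.0]]
ft_force: [0.7, -6.2, 0.3]
grip_width: 0.208
grasp_force: 8.0
```

```bash
python3 -c "
from h import *
show()"
```

```text
t 10.1833 tcp(base) [-31.8   1.   45.4] F(base) [-1.23 -6.1   0.29] grip 19.3 8.0
```

>>> {"fn": "send_rows", "kwargs": {"targets": [[0,0,0.7,0,0,0,1],[0,0,0.7,0,0,0,1],[0,0,0,0,0,0,1]]}}

```text
clock: 10.43
ee_pos: [0.5465, -0.0571, 0.044]
tool_rot: [[-0.951, -0.308, 0.001], [-0.308, 0.951, -0.001], [-0.0, -0.001, -1.0]]
ft_force: [-0.0, -6.3, 0.5]
grip_width: 0.208
grasp_force: 8.0
```

>>> {"fn": "send_rows", "kwargs": {"targets": [[0,0,0.6,0,0,0,1],[0,0,0,0,0,0,1]]}}

```text
clock: 10.6
ee_pos: [0.5466, -0.0571, 0.0434]
tool_rot: [[-0.951, -0.308, 0.001], [-0.308, 0.951, -0.001], [-0.0, -0.001, -1.0]]
ft_force: [0.8, -6.7, -0.0]
grip_width: 0.204
grasp_force: 8.0
```

```bash
python3 - <<'E'
from h import *
import cv2
show()
c=manip.read_camera("wrist");d=manip.read_camera("scene")
a=c["image"][100:310,150:410,::-1];b=d["image"][185:315,180:340,::-1]
cv2.imwrite("pics/w4.png",np.hstack([cv2.resize(a,(400,323)),cv2.resize(b,(397,323))]))
E
```

```text
t 10.6 tcp(base) [-31.9   1.   43.4] F(base) [-1.28 -6.62 -0.02] grip 19.0 8.0
```

View pics/w4.png

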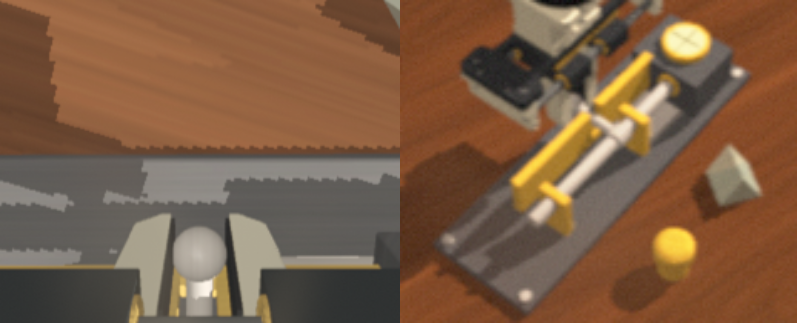

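The stem lies level in the notch, with the knob at (200,250). A little further to feel home.

>>> {"fn": "send_rows", "kwargs": {"targets": [[0,0,0.7,0,0,0,1],[0,0,0.7,0,0,0,1],[0,0,0,0,0,0,1]]}}

```text
clock: 10.95
ee_pos: [0.5465, -0.0571, 0.042]
tool_rot: [[-0.951, -0.308, 0.001], [-0.308, 0.951, -0.001], [-0.0, -0.001, -1.0]]
ft_force: [-0.0, -6.8, 0.8]
grip_width: 0.206
grasp_force: 8.0
```

>>> {"fn": "send_rows", "kwargs": {"targets": [[0,0,0.7,0,0,0,1],[0,0,0.7,0,0,0,1],[0,0,0,0,0,0,1]]}}

```text
clock: 11.2
ee_pos: [0.5468, -0.0571, 0.041]
tool_rot: [[-0.951, -0.308, 0.001], [-0.308, 0.951, -0.001], [-0.001, -0.001, -1.0]]
ft_force: [-0.2, -6.3, 3.3]
grip_width: 0.203
grasp_force: 8.0
```

```bash
python3 - <<'E'
from h import *
import cv2
show()
c=manip.read_camera("wrist")["image"]
for n,im in (("w3/4 now",c[100:310,150:410]),):
    g=cv2.resize(im,(400,323)); cv2.imwrite("pics/w5.png",g[:,:,::-1])
E
```

```text
t 11.2 tcp(base) [-31.7   1.   41. ] F(base) [-2.15 -5.96  3.28] grip 18.9 8.0
```

The end stop is felt at Fz +3.3 N. I'll release and retreat.

>>> {"fn": "send_rows", "kwargs": {"targets": [[0,0,-0.7,0,0,0,0.3],[0,0,0,0,0,0,0.1],[0,0,0,0,0,0,0],[0,0,0,0,0,0,0],[0,0,-10,0,0,0,0],[0,0,-20,0,0,0,0],[0,0,-30,0,0,0,0],[0,0,-30,0,0,0,0],[0,0,-30,0,0,0,0],[0,0,-30,0,0,0,0],[0,0,0,0,0,0,0],[0,0,0,0,0,0,0]]}}

```text
clock: 12.25
ee_pos: [0.5479, -0.0566, 0.1945]
tool_rot: [[-0.951, -0.308, 0.005], [-0.308, 0.951, -0.001], [-0.005, -0.002, -1.0]]
ft_force: [-0.2, 0.7, -1.3]
grip_width: 0.498
grasp_force: 0.0
```

```bash
python3 - <<'E'
from h import *
import cv2
show()
c=manip.read_camera("wrist");d=manip.read_camera("scene")
a=c["image"][50:310,100:420,::-1];b=d["image"][185:315,180:340,::-1]
cv2.imwrite("pics/w6.png",np.hstack([cv2.resize(a,(400,323)),cv2.resize(b,(397,323))]))
E
```

```text
t 12.25 tcp(base) [-30.4   1.  194.5] F(base) [ 0.03  0.69 -1.25] grip 46.3 0.0
```

View pics/w6.png

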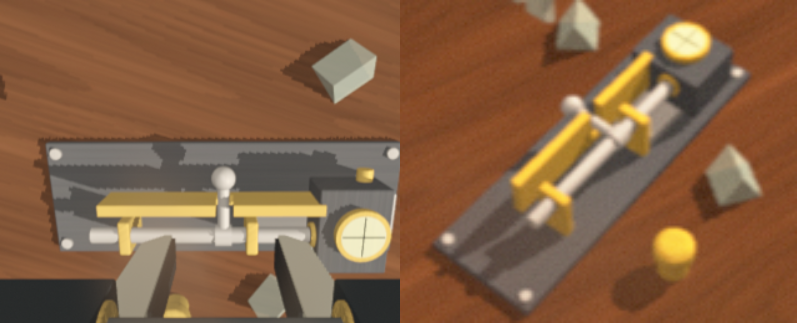

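The knob, at (223,179) and (573,107), lies down on the far side of the bar with the stem in the notch. I'll check its height, then hand in.

```bash
python3 - <<'E'
from h import *
s=manip.state();c=manip.read_camera("wrist");H=c["hand_eye"]
C["w"]=dict(mtx=c["mtx"],rotation=s["tool_rot"]@H[:3,:3],eye=s["ee_pos"]+s["tool_rot"]@H[:3,3])
k=tri(("w",278.4,194.1),("scene",249.7,228.1),);k=base(k);print(k)
if k[2]<58: print(manip.close_job())
E
```

```text
[-31.4   1.4  50. ]
the job is handed in; nothing more can be done
None
```

The bolt is slid against the sprung stop, the handle lies home in the notch and is released, and the job was handed in at about 12 s of the 45 s allowed, with no verdict reported back.

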